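Pick the pointed cigar off the sorting turntable and lay it on the banding rest

ROBOT

A 6-joint arm with a two-finger parallel gripper is mounted at the origin on the work surface. World frame = base frame: x ahead of the robot, y to its left, z up, the work surface at z = 0. Lengths are in m, angles in rad, forces in N, time in s.
With the tool pointing down it reaches from about 0.35 to 0.775 m from the base axis. Payload 5.5 kg.
Tool frame: the origin (TCP) lies on the centre line of the jaws, within the pads' length; the fingertips stand 11 mm ahead of it and the grasp point (between the pads) lies 8 mm behind it; z points along the fingers, y is the line along which they close (so a half turn about z gives the same grasp; the last joint's range is limited). The gripper opens to 85 mm and grips with 20 to 120 N. Pads are 22 mm wide; open, the fingers measure 114 mm over their backs; the gripper's body (76 mm by 85 mm) begins 54 mm behind the grasp point. The pads swing forward as they close: fully open they stand 13 mm farther back than shut.
Start: joints at [1.039, 0.313, 0.046, 1.304, 0, 1.431], TCP at [0.22, 0.531, 0.218] pointing down, gripper open.
Joint ranges: [-2.76, 2.76], [-0.86, 1.69], [-1.03, 1.26], [-2.2, 2.34], [-1.47, 1.5], [-3.14, 3.14]. Speed limits (rad/s): [2.57, 2.57, 3.14, 3.14, 3.14, 3.14].

INTERFACE

Orientations are given as a unit quaternion [w, x, y, z].
In Python, from workcell import env, viewer, order, models gives the robot as it stands.
- The arm moves only by the tool drive_tool, never from a script. Its argument "series" is a list that holds one entry, the list of rows, each a list of 6 numbers: the shift along the tool's x, y, z each as a share of 120 mm, from -1 to 1, then the turn, a rotation vector about the tool's x, y, z each as a share of 180 degrees, from -1 to 1. A call has 1 to 20 rows; each row shifts and turns the commanded pose from where the row before left it, along the tool's axes as they then stand; what a row does not reach is not made up. A row lasts 1/8 s, in which the tool goes at most 62.5 mm and 10.7 degrees, less where a joint would pass 70% of its speed; a pose out of reach is approached as far as the arm can. A call with a number of a shift or a turn outside -1 to 1 is refused whole. A call with a gripper value outside its range is refused whole. "jaw" is the opening, from -1 (shut) to 1 (fully open), set as the call begins (left out, the last holds). The fingers move at their own pace and stop on an object; "grip_force" is the grip in N (left out, the last holds). Time passes only in rows, so rows that do not move let the fingers close. It gives the time, the measured TCP pose, the force, the opening and the grip force at its end, in the units of the state.
- env.get_state(): the state, without advancing time (a new reading comes with each control period).
- viewer.read_camera(name): name is "scene" or "top" or "wrist"; returns the picture (420x560x3 uint8, red, green, blue); there is no depth.
- viewer.camera_info(name): a dict with "intrinsics" (3x3 intrinsics, pixels), "R" (3x3) and "t" (3): a world point X has camera coordinates R X + t; the wrist camera has in their place "T_tool_cam" (4x4, takes a point from camera to tool coordinates, whose origin is the TCP and whose axes are the flange's). Camera axes: x right, y down, z forward; pixel columns grow to the right and rows downward; lengths in m; the calibration is good to about 2 mm. A picture is of the moment at which its call begins: read the wrist's pose just before it. camera_info takes no time and is no camera call.
- order.hand_in(): hands the job in; it is judged then, once.
Trained networks look in the newest picture that a camera, given by its name, has taken for a name from the list of things; names that differ only in an ending like _2 or _b are one class to them, and where a whole thing is asked for, a point or a joint stands for the part that bears it (a point fixed in the world has none). Each returns a list of dicts, best first, with "score" (0 to 1); they miss things now and then, are a little off and sometimes report something else, mostly with a low value. They report only what shows in the picture. A call takes as long as a camera call. They do not tell look-alikes from the thing itself.
- models.silhouettes(label, camera): "region" (420x560 bool, what is visible of it) and "location" ([column, row] in pixels, amid what is visible of it).
The state is a dict: "clock": time; "joint_pos": joint angles; "qvel": joint speeds; "tau": joint torques, N m; "tcp_pos": TCP position; "orientation": TCP orientation; "wrist_force": force on the tool from outside, world axes, zero at the start; "ft_torque": the same for the moment, N m; "finger_gap": finger opening in m; "grip_force": force on a finger pad.
Only numpy, scipy, OpenCV 4.12 (cv2) and the standard library are available. Lean on these libraries where they do the work, as an engineer would, in place of code of your own. Each camera call takes 0.05 s, during which the arm holds its last target. There are 200 camera calls.

TASK

A cigar with a pointed head has got in among the blunt ones on the free-spinning sorting turntable and lies out of reach under its wire half-guard (the table can be turned by its dowels to bring it out). Lift that cigar off and leave the two blunt cigars lying on the turntable, then lay it along the narrow sloping banding rest, pointed head uphill and foot down against the end stop: bring it down parallel to the slope, never one end first, and do not let go until it lies on the rest. Do not shift the steel mug, the glue jar or the tape roll.

Things in the scene. Friction and masses are not known exactly. Their poses are not given: they have to be found in the camera images.
- turntable: fixed foot of the turntable; origin on the work surface on the spin axis, z up. Its wooden disc (radius 145 mm) has its top at z = 50 mm. A half-guard, a flat grid of steel wires at z = 135 mm on four corner posts, covers x from +30 to +165 and y from -165 to +165 mm of this frame; the disc is open above at x below +30 mm
- disc (a joint): angle of the disc in the turntable frame (rad, anticlockwise from above, no stops; it spins freely and coasts). Six wooden dowels stand on the disc, 12 mm thick, 28 mm high (tops at z = 78 mm), on a circle of radius 130 mm: at value q they are at angles q, q + 60 degrees, q + 120 degrees ... from the turntable's x axis
- torpedo: the pointed cigar, dark brown, pressed to a square section 18 x 18 mm, 100 mm long, about 25 g; its last 35 mm taper to a round point. Origin on its underside at the middle of its length; x runs along it to the pointed head, z is up. It starts lying on the disc under the guard
- torpedo_foot (a point): middle of the bottom edge of the flat foot of the pointed cigar (x = -50 mm on its underside)
- torpedo_head (a point): tip of the pointed head (x = +50 mm, 9 mm above the plane of the underside)
- blunt_a: a blunt cigar on the disc, same square section and length (18 x 18 x 100 mm), both ends flat; origin in the middle of its underside, x along it
- blunt_b: the other blunt cigar on the disc, the same as blunt_a
- bed: aluminium beam of the rest, 16 mm wide, 114 mm long, fixed, sloping 35 degrees up away from the robot. Origin on its upper face at the end stop (low end), 80 mm above the work surface; x uphill along it, y across, z square out of its upper face. The stop is a plate 26 mm wide, 6 mm thick, 10 mm higher than the upper face, its uphill face at x = 0
- mug: steel travel mug with a black lid, 68 mm across, 170 mm high, standing on the table; origin in the middle of its underside
- glue_jar: white glue jar, 56 mm across, 60 mm high; origin in the middle of its underside
- tape: roll of paper tape lying flat, a ring 90 mm across and 24 mm high; origin in the middle of its underside
- rest: stand that carries the sloping beam (bed): steel base 130 x 90 mm, 12 mm high, and two posts; origin on the work surface 80 mm straight below the beam's origin, x horizontally in the uphill direction
Not all that is in view belongs to the job. What is shaped like the torpedo but pink or purple is not meant. What is shaped like the blunt_b but purple is not meant.

How it is judged:
By the outcome, as a careful person would: the job done as asked, in the order asked, and still so for the second after the job is handed in, with the robot touching nothing.
It also fails if it takes over 72 s, if anything falls off the work surface, if the arm or the gripper's body presses on something with over 40 N, if the wrist force passes 120 N, or if a joint passes its speed limit or range.

## Working session

There is one attempt and no reset: what is moved stays moved. The work goes in short steps, Python scripts to look and compute and a tool call to move; the robot and the scene stay as the last step left them, time stands still between calls to the robot, and variables do not carry over. Pictures are saved under pics/ and viewed, at most 15 in all, crops included, and the job is handed in when it is done.

Besides the shell and the picture viewer there is one more tool, called after "Request:" as name(argument=value, ...) on one line, values as JSON. drive_tool: Moves the arm, as the interface text tells. Its arguments: {"type":"object","properties":{"series":{"type":"array"},"jaw":{"type":"number"},"grip_force":{"type":"number"}},"required":["series"]}

```bash
mkdir -p pics; ls; python3 - <<'E'
from workcell import env, viewer, order, models
import cv2, numpy as np
print(env.get_state())
ims=[]
for c in ["scene","top"]:
    im=viewer.read_camera(c); cv2.imwrite(f"pics/{c}0.png",im[:,:,::-1])
    i=viewer.camera_info(c); print(c,{k:np.round(v,4).tolist() if not isinstance(v,str) else v for k,v in i.items()})
    for n in ["turntable","disc","torpedo","blunt_a","bed","mug","glue_jar","tape","rest"]:
        for d in models.silhouettes(n,c):
            r=d["region"]; print(c,n,round(d["score"],2),np.round(d["location"]).tolist(),int(r.sum()), im[r].mean(0).round().tolist())
print(viewer.camera_info("wrist"), env.get_state()["clock"])
E
```

```text
pics
{'clock': 0.0, 'joint_pos': array([ 1.03938287e+00,  3.14019158e-01,  4.49607893e-02,  1.30361426e+00,
       -4.48429246e-05,  1.43121643e+00]), 'qvel': array([-2.87588943e-03, -2.69862674e-03,  9.69504089e-05,  1.30387465e-03,
       -1.44896918e-03,  2.23133697e-03]), 'tau': array([-2.72977588e-03, -4.80629396e+01,  2.98530596e+01,  1.94814656e-02,
       -2.09617524e-04, -3.31734896e-05]), 'tcp_pos': array([0.21931186, 0.53093562, 0.2174908 ]), 'orientation': array([-2.87704513e-04,  1.94665749e-01,  9.80869189e-01, -8.93230343e-04]), 'wrist_force': array([1.38001319, 0.70759715, 0.06440161]), 'ft_torque': array([ 0.06571764, -0.00194468, -0.02656221]), 'grip_force': 0.0, 'finger_gap': 0.08550906725901838}
scene {'intrinsics': [[418.2656, 0.0, 283.9489], [0.0, 418.2656, 216.8002], [0.0, 0.0, 1.0]], 'R': [[0.1652, 0.9862, -0.0107], [0.7893, -0.1387, -0.5982], [-0.5914, 0.0904, -0.8013]], 't': [0.0124, -0.3667, 1.5118]}
scene turntable 0.96 [374.0, 230.0] 7143 [185.0, 135.0, 96.0]
scene turntable 0.33 [169.0, 277.0] 501 [187.0, 186.0, 184.0]
scene disc 0.87 [375.0, 231.0] 5867
[... 1758 characters left out ...]
.0]
top tape 0.72 [292.0, 120.0] 599 [186.0, 182.0, 185.0]
top rest 0.97 [358.0, 196.0] 2258 [128.0, 124.0, 122.0]
top rest 0.57 [173.0, 197.0] 10480 [208.0, 138.0, 88.0]
{'intrinsics': array([[346.74129435,   0.        , 282.6470282 ],
       [  0.        , 346.74129435, 202.78652764],
       [  0.        ,   0.        ,   1.        ]]), 'T_tool_cam': array([[ 1.59862837e-04, -9.63566012e-01, -2.67470586e-01,
         6.82246656e-02],
       [ 9.99999987e-01,  1.62645970e-04,  1.17497259e-05,
         9.34842189e-04],
       [ 3.21813762e-05, -2.67470584e-01,  9.63566026e-01,
        -1.55860640e-01],
       [ 0.00000000e+00,  0.00000000e+00,  0.00000000e+00,
         1.00000000e+00]])} 1.0
```

```bash
python3 - <<'E'
import cv2
a=cv2.imread("pics/top0.png")[60:360,60:460]; cv2.imwrite("pics/topc.png",cv2.resize(a,None,fx=2,fy=2,interpolation=cv2.INTER_CUBIC))
b=cv2.imread("pics/scene0.png")[130:330,140:460]; cv2.imwrite("pics/scenec.png",cv2.resize(b,None,fx=2.5,fy=2.5,interpolation=cv2.INTER_CUBIC))
E
```

```text
(no output)
```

View pics/topc.png

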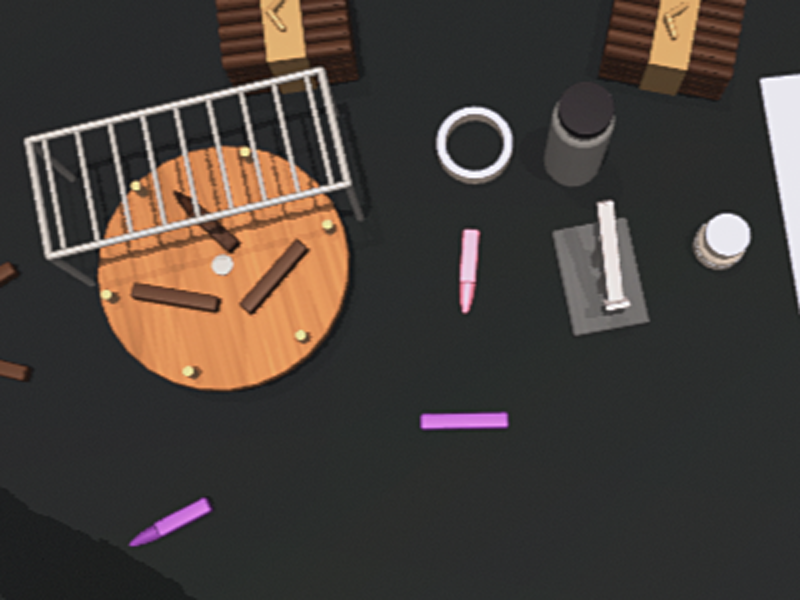

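View pics/scenec.png

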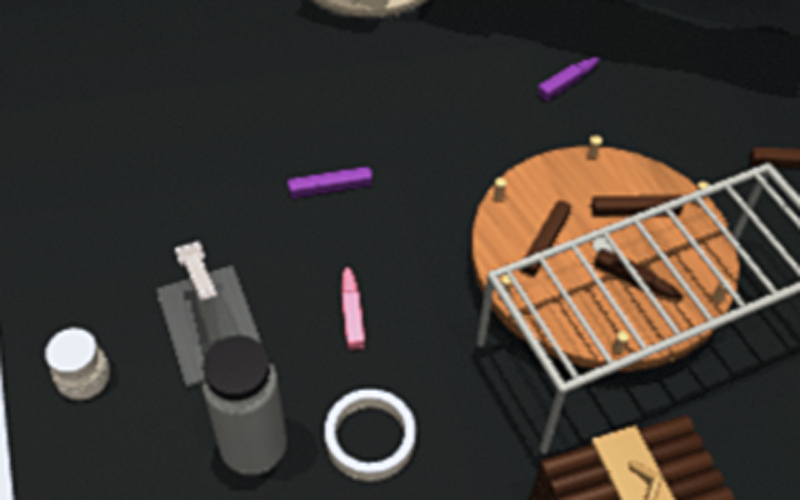

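The top crop shows hub (222,264), dowel tops (136,187), (245,153), (328,226), (302,336), (189,371), (107,295). The torpedo is under the guard, head (176,195) and foot (236,245). Guard corners are (25,140), (322,70), (352,185), (48,258). The bed runs from the high end (605,205) to the stop (615,303), with the mug at (585,110) behind it. The scene crop agrees.

```bash
cat > h.py <<'E'
from workcell import env, viewer, order, models
import cv2, numpy as np
from scipy.optimize import least_squares
from scipy.spatial.transform import Rotation as Ro
def ray(c,px,z):
    i=viewer.camera_info(c); K,R,t=map(np.array,(i["intrinsics"],i["R"],i["t"]))
    d=R.T@np.linalg.solve(K,[*px,1]); o=-R.T@t
    return o+d*(z-o[2])/d[2]
def proj(c,X):
    i=viewer.camera_info(c); X=np.atleast_2d(X)@np.array(i["R"]).T+i["t"]; X=X@np.array(i["intrinsics"]).T
    return X[:,:2]/X[:,2:]
E
python3 - <<'E'
from h import *
im=cv2.imread("pics/top0.png"); crop=lambda l:np.array(l)/2.+[60,60]
# dowel tops : refine by yellow-ness centroid
dw=crop([(136,187),(245,153),(328,226),(302,336),(189,371),(107,295)])
hsv=cv2.cvtColor(im,cv2.COLOR_BGR2HSV).astype(int); P=[]
for d in dw:
    x,y=np.round(d).astype(int); w=im[y-6:y+7,x-6:x+7].astype(int); m=(w[...,1]>165)&(w[...,0]>90)&(w[...,2]-w[...,0]<140)
    yy,xx=np.nonzero(m); P.append([xx.mean()+x-6,yy.mean()+y-6] if len(xx) else d); print(d,np.round(P[-1],1),m.sum())
W=np.array([ray("top",p,.078) for p in P])
def f(v): 
    a=v[2]-np.radians(60)*np.arange(6); return (W[:,:2]-v[:2]-.13*np.c_[np.cos(a),np.sin(a)]).ravel()
a0=np.arctan2(*(W[0]-W.mean(0))[1::-1])
s=least_squares(f,[*W.mean(0)[:2],a0]); print("table",s.x,np.degrees(s.x[2]),np.abs(s.fun).max())
G=np.array([ray("top",p,.135)[:2] for p in crop([(25,140),(322,70),(352,185),(48,258)])])
L=np.array([[.165,.165],[.165,-.165],[.03,-.165],[.03,.165]])
g=least_squares(lambda v:(v[:2]+L@np.array([[np.cos(v[2]),np.sin(v[2])],[-np.sin(v[2]),np.cos(v[2])]])-G).ravel(),[*s.x[:2],0]); print("guard",g.x,np.degrees(g.x[2]),np.abs(g.fun).max())
h,ft=[ray("top",p,.06)[:2] for p in crop([(176,195),(236,245)])]; print("head",h,"foot",ft,np.linalg.norm(h-ft),np.degrees(np.arctan2(*(h-ft)[::-1])))
for n,p in dict(A=[(133,290),(218,303)],B=[(246,305),(302,247)]).items():
    a,b=[ray("top",q,.068)[:2] for q in crop(p)]; print(n,a,b,np.linalg.norm(a-b))
print("mug lid",ray("top",crop((586,112)),.17)); print("glue",ray("top",crop((728,235)),.06)); print("tape",ray("top",crop((475,144)),.024))
# bed from rest base corners (z=.012) & beam
B=[ray("top",p,.012)[:2] for p in crop([(553,231),(627,219),(649,322),(575,335)])]; print("base",np.round(B,4).tolist())
for z,p in [(.08+.114*np.sin(np.radians(35)),(605,203)),(.088,(616,302)),(.083,(613,298))]: print("bed",ray("top",crop(p),z))
E
```

```text
[128.  153.5] [126.4 153.7] 20
[182.5 136.5] [184.6 135.8] 41
[224. 173.] [223.1 171.6] 19
[211. 228.] [209.9 227. ] 22
[154.5 245.5] [153.2 244.9] 23
[113.5 207.5] [112.7 206.6] 19
table [0.56908051 0.16345159 0.84770998] 48.57020382375739 0.005002245314640035
guard [0.56839763 0.16298846 0.2548776 ] 14.603410648140445 0.004496717125869687
head [0.64905592 0.21929632] foot [0.58994795 0.14641233] 0.09383936875711339 50.95839817534625
A [0.53439894 0.25902673] [0.52031935 0.16149917] 0.09853862390375585
B [0.51832703 0.12968479] [0.58614156 0.06909802] 0.09093716129589147
mug lid [ 0.70920658 -0.2431521   0.17      ]
glue [ 0.60626965 -0.41414683  0.06      ]
tape [ 0.72618227 -0.12609713  0.024     ]
base [[0.6227, -0.2196], [0.6381, -0.3073], [0.514, -0.3307], [0.4977, -0.2447]]
bed [ 0.61694309 -0.26492353  0.14538771]
bed [ 0.52159271 -0.28263334  0.088     ]
bed [ 0.52710814 -0.28006985  0.083     ]
```

Request:
drive_tool(series=[[[-0.2926, -0.2285, 0, 0, 0, 0], [-0.2926, -0.2285, 0, 0, 0, 0], [-0.2926, -0.2285, 0, 0, 0, 0], [-0.2926, -0.2285, 0, 0, 0, 0], [-0.2926, -0.2285, 0, 0, 0, 0], [-0.2926, -0.2285, 0, 0, 0, 0], [-0.2926, -0.2285, 0, 0, 0, 0], [-0.2926, -0.2285, 0, 0, 0, 0], [-0.2926, -0.2285, 0, 0, 0, 0], [-0.2926, -0.2285, 0, 0, 0, 0], [-0.2926, -0.2285, 0, 0, 0, 0], [-0.2926, -0.2285, 0, 0, 0, 0], [0, 0, 0.07, 0, 0, -0.0494], [0, 0, 0.07, 0, 0, -0.0494], [0, 0, 0.07, 0, 0, -0.0494], [0, 0, 0.07, 0, 0, -0.0494], [0, 0, 0.07, 0, 0, -0.0494], [0, 0, 0.07, 0, 0, -0.0494], [0, 0, 0.07, 0, 0, -0.0494], [0, 0, 0.07, 0, 0, -0.0494]]], jaw=-0.4)

```text
clock: 3.5
tcp_pos: [0.4834, 0.0665, 0.151]
orientation: [0.0, -0.415, 0.91, -0.0]
wrist_force: [0.8, 0.2, 0.1]
finger_gap: 0.0256
grip_force: 0.0
```

```bash
cat >> h.py <<'E'
def wcam():
    s=env.get_state(); im=viewer.read_camera("wrist"); i=viewer.camera_info("wrist")
    q=s["orientation"]; T=np.eye(4); T[:3,:3]=Ro.from_quat([*q[1:],q[0]]).as_matrix(); T[:3,3]=s["tcp_pos"]
    return im,T@np.array(i["T_tool_cam"]),np.array(i["intrinsics"])
def wray(T,K,px,z):
    d=T[:3,:3]@np.linalg.solve(K,[*px,1]); o=T[:3,3]; return o+d*(z-o[2])/d[2]
def wproj(T,K,X):
    c=(np.atleast_2d(X)-T[:3,3])@T[:3,:3]@K.T; return c[:,:2]/c[:,2:]
E
python3 - <<'E'
from h import *
im,T,K=wcam(); 
a=np.radians(48.57-60*np.arange(6)); D=np.c_[.569+.13*np.cos(a),.1635+.13*np.sin(a),np.full(6,.078)]
p=wproj(T,K,D); print(p.round())
o=im[:,:,::-1].copy(); cv2.imwrite("pics/w1.png",o)
for q in p: cv2.circle(o,tuple(int(v) for v in q.round()),3,(255,0,0),1)
cv2.imwrite("pics/w1m.png",o)
E
```

```text
[[280. 488.]
 [146. 430.]
 [128. 290.]
 [282. 207.]
 [434. 293.]
 [414. 431.]]
```

View pics/w1m.png

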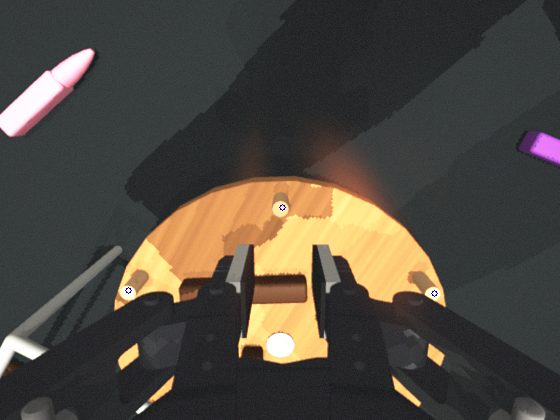

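The blue predictions sit on the dowel tops: (282,207) centre, (128,290) left, (434,293) right. The geometry is good, so I'll lower over the dowel.

Request:
drive_tool(series=[[[0, 0, 0.15, 0, 0, 0], [0, 0, 0.15, 0, 0, 0], [0, 0, 0.15, 0, 0, 0], [0, 0, 0.125, 0, 0, 0], [0, 0, 0.1, 0, 0, 0]]])

```text
clock: 4.18
tcp_pos: [0.4834, 0.0665, 0.0696]
orientation: [0.0, -0.412, 0.911, 0.0]
wrist_force: [0.1, -0.6, -0.0]
finger_gap: 0.0252
grip_force: 0.0
```

Request:
drive_tool(series=[[[0, 0, 0, 0, 0, 0], [0, 0, 0, 0, 0, 0], [-0.0004, 0.027, 0, 0, 0, 0.0079], [-0.00134, 0.0539, 0, 0, 0, 0.01583], [-0.00134, 0.0539, 0, 0, 0, 0.01583], [-0.00134, 0.0539, 0, 0, 0, 0.01583], [-0.00134, 0.0539, 0, 0, 0, 0.01583], [-0.00134, 0.0539, 0, 0, 0, 0.01583], [-0.00134, 0.0539, 0, 0, 0, 0.01583], [-0.00134, 0.0539, 0, 0, 0, 0.01583], [-0.00134, 0.0539, 0, 0, 0, 0.01583], [-0.00134, 0.0539, 0, 0, 0, 0.01583], [-0.00134, 0.0539, 0, 0, 0, 0.01583], [-0.00134, 0.0539, 0, 0, 0, 0.01583], [-0.00134, 0.0539, 0, 0, 0, 0.01583], [-0.00134, 0.0539, 0, 0, 0, 0.01583], [-0.00134, 0.0539, 0, 0, 0, 0.01583], [-0.00134, 0.0539, 0, 0, 0, 0.01583], [-0.00134, 0.0539, 0, 0, 0, 0.01583], [-0.00134, 0.0539, 0, 0, 0, 0.01583]]], jaw=-0.66)

```text
clock: 6.68
tcp_pos: [0.4393, 0.1673, 0.0707]
orientation: [0.0, 0.012, 1.0, 0.0]
wrist_force: [-0.2, -0.1, -0.4]
finger_gap: 0.0144
grip_force: 0.0
```

Request:
drive_tool(series=[[[-0.00134, 0.0539, 0, 0, 0, 0.01583], [-0.00134, 0.0539, 0, 0, 0, 0.01583], [-0.00134, 0.0539, 0, 0, 0, 0.01583], [-0.00134, 0.0539, 0, 0, 0, 0.01583], [-0.00134, 0.0539, 0, 0, 0, 0.01583], [-0.00134, 0.0539, 0, 0, 0, 0.01583], [-0.00134, 0.0539, 0, 0, 0, 0.01583], [-0.00134, 0.0539, 0, 0, 0, 0.01583], [-0.00134, 0.0539, 0, 0, 0, 0.01583], [-0.00134, 0.0539, 0, 0, 0, 0.01583], [-0.00134, 0.0539, 0, 0, 0, 0.01583], [-0.00134, 0.0539, 0, 0, 0, 0.01583], [-0.00134, 0.0539, 0, 0, 0, 0.01583], [-0.00134, 0.0539, 0, 0, 0, 0.01583], [-0.00134, 0.0539, 0, 0, 0, 0.01583], [-0.00134, 0.0539, 0, 0, 0, 0.01583], [-0.00134, 0.0539, 0, 0, 0, 0.01583], [-0.00134, 0.0539, 0, 0, 0, 0.01583], [-0.0004, 0.027, 0, 0, 0, 0.0079], [0, 0, 0, 0, 0, 0]]])

```text
clock: 9.18
tcp_pos: [0.4927, 0.2695, 0.0704]
orientation: [0.0, 0.453, 0.892, 0.0]
wrist_force: [-0.5, -0.2, -0.5]
finger_gap: 0.0144
grip_force: 0.0
```

```bash
python3 - <<'E'
from h import *
o=viewer.read_camera("top")[:,:,::-1].copy(); cv2.imwrite("pics/top2.png",o)
s=env.get_state(); print(s["tcp_pos"],s["orientation"],s["joint_pos"],s["wrist_force"],s["clock"])
cv2.imwrite("pics/top2c.png",cv2.resize(o[110:270,80:260],None,fx=3,fy=3))
E
```

```text
[0.49248198 0.2693319  0.07033466] [1.42780696e-05 4.52937149e-01 8.91542448e-01 4.12859087e-05] [ 3.57421652e-01  3.74227934e-01 -2.43578968e-01  9.52909309e-01
  3.48553552e-05  1.29753576e+00] [-0.27582843 -0.44508901 -0.90832669] 9.225
```

View pics/top2c.png

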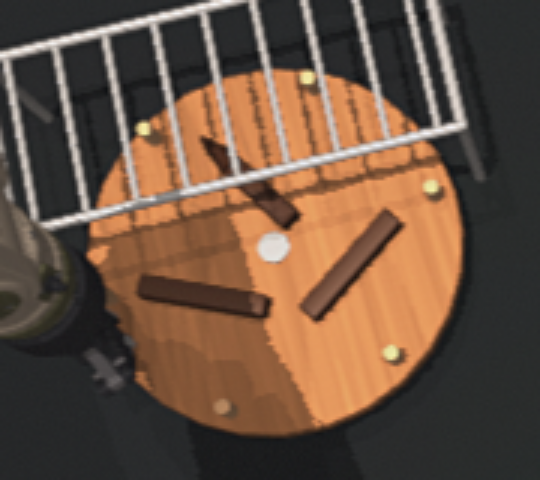

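The disc has not turned: dowels and cigars are at the same pixels as before, e.g. dowel (391,353) in the crop is (210,228) in the full image. The fingers missed the dowel with no contact. I'll look at them with the wrist and scene cameras.

```bash
python3 - <<'E'
from h import *
im,T,K=wcam(); w=im[:,:,::-1].copy()
s=env.get_state(); t=s["tcp_pos"]; R=T[:3,:3]
for z in (0,.011):
    for c,img in (("w",w),):
        q=wproj(T,K,t-np.array([0,0,z]))[0]; print(z,q); cv2.circle(w,tuple(int(v) for v in q),3,(0,255,0),1)
sc=viewer.read_camera("scene")[:,:,::-1].copy(); print(proj("scene",t),proj("top",t))
q=proj("scene",t-np.array([0,0,.011]))[0]; cv2.circle(sc,tuple(int(v) for v in q),2,(0,255,0),1)
c=cv2.resize(sc[130:290,310:460],None,fx=2.6,fy=2.6)
w2=cv2.resize(w[130:350,130:440],None,fx=1.3,fy=1.3); h=max(c.shape[0],w2.shape[0]); o=np.zeros((h,c.shape[1]+w2.shape[1],3),np.uint8); o[:c.shape[0],:c.shape[1]]=c;o[:w2.shape[0],c.shape[1]:]=w2
print(o.shape); cv2.imwrite("pics/dbg.png",o)
E
```

```text
0 [281.37869996 253.00535638]
0.011 [281.44283964 244.34289342]
[[410.11554067 196.5678808 ]] [[120.37243857 223.03822843]]
(416, 793, 3)
```

View pics/dbg.png

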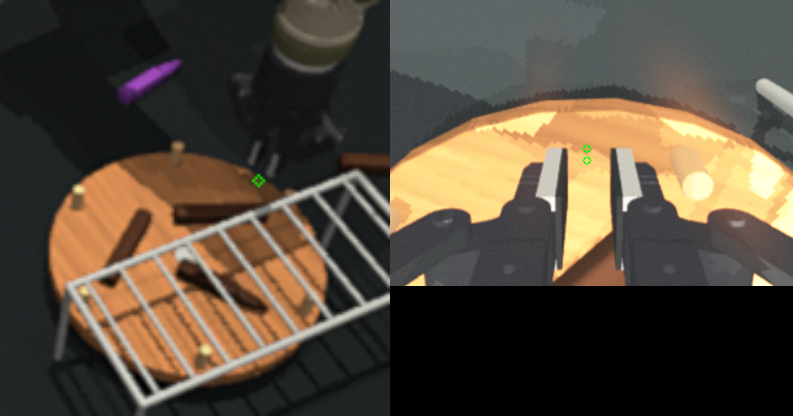

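```bash
python3 - <<'E'
from h import *
im,T,K=wcam(); s=env.get_state(); print(s["tcp_pos"],s["finger_gap"],s["clock"])
a=np.radians(48.57-60*np.arange(6)); D=np.c_[.569+.13*np.cos(a),.1635+.13*np.sin(a),np.full(6,.078)]
print(wproj(T,K,D).round(), wproj(T,K,D-[0,0,.028]).round())
print(proj("scene",D).round(), proj("top",D).round())
t=s["tcp_pos"]; R=T[:3,:3]; sc=viewer.read_camera("scene")[:,:,::-1].copy(); tp=viewer.read_camera("top")[:,:,::-1].copy()
cs=[]
for n,img in (("scene",sc),("top",tp)):
    img=cv2.resize(img,None,fx=5,fy=5,interpolation=cv2.INTER_CUBIC); img=np.clip(img.astype(float)*2.2,0,255).astype(np.uint8)
    for off in ([0,.012,.011],[0,-.012,.011],[0,.012,-.03],[0,-.012,-.03]):
        q=(proj(n,t+R@np.array(off))[0]*5).astype(int); cv2.circle(img,tuple(int(v) for v in q),4,(0,255,0) if off[2]>0 else (0,0,255),1)
    for q in proj(n,D)*5: cv2.circle(img,tuple(int(v) for v in q),4,(255,0,0),1)
    u,v=(proj(n,t)[0]*5).astype(int); cs.append(img[v-250:v+250,u-195:u+195])
cv2.imwrite("pics/dbg2.png",np.hstack(cs))
E
```

```text
[0.49235692 0.26919975 0.0702499 ] 0.014343781124588912 9.375
[[514. 433.]
 [418. 586.]
 [222. 614.]
 [ 65. 508.]
 [102. 325.]
 [364. 273.]] [[485. 392.]
 [404. 534.]
 [228. 561.]
 [ 90. 461.]
 [127. 295.]
 [353. 249.]]
[[429. 243.]
 [389. 263.]
 [342. 241.]
 [340. 202.]
 [378. 185.]
 [421. 204.]] [[128. 153.]
 [182. 136.]
 [223. 172.]
 [210. 227.]
 [154. 245.]
 [113. 207.]]
```

View pics/dbg2.png

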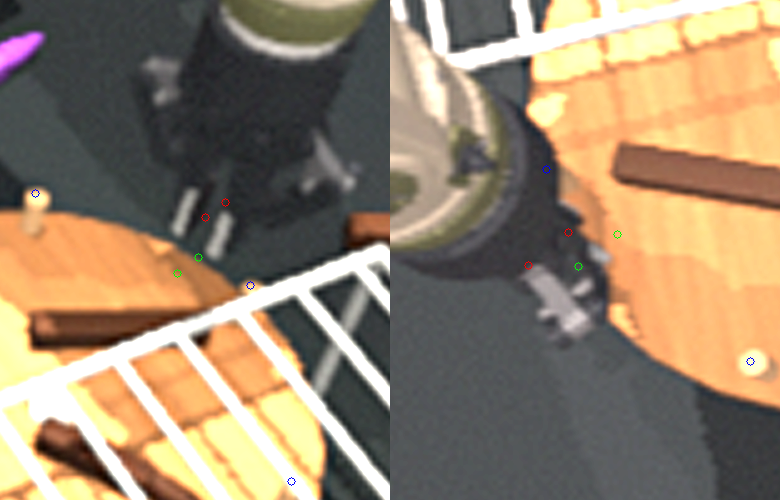

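Request:
drive_tool(series=[[[0, 0, -0.2, 0, 0, 0], [0, 0, -0.2, 0, 0, 0], [-0.2204, -0.1768, 0, 0, 0, 0], [-0.2204, -0.1768, 0, 0, 0, 0], [-0.2204, -0.1768, 0, 0, 0, 0], [-0.2204, -0.1768, 0, 0, 0, 0], [-0.2204, -0.1768, 0, 0, 0, 0], [-0.2204, -0.1768, 0, 0, 0, 0], [0, 0, 0, 0, 0, -0.0518], [0, 0, 0, 0, 0, -0.0518], [0, 0, 0, 0, 0, -0.0518], [0, 0, 0, 0, 0, -0.0518], [0, 0, 0, 0, 0, -0.0518], [0, 0, 0, 0, 0, -0.0518], [0, 0, 0, 0, 0, -0.0518], [0, 0, 0, 0, 0, -0.0518], [0, 0, 0, 0, 0, -0.0518], [0, 0, 0, 0, 0, -0.0518], [0, 0, 0, 0, 0, -0.0518]]], jaw=-0.4)

```text
clock: 11.85
tcp_pos: [0.4832, 0.066, 0.1182]
orientation: [0.0, -0.415, 0.91, 0.0]
wrist_force: [0.1, 0.1, -0.6]
finger_gap: 0.0255
grip_force: 0.0
```

Request:
drive_tool(series=[[[0, 0, 0.12, 0, 0, 0], [0, 0, 0.12, 0, 0, 0], [0, 0, 0.12, 0, 0, 0], [0, 0, 0.1, 0, 0, 0], [0, 0, 0.05, 0, 0, 0]]])

```text
clock: 12.48
tcp_pos: [0.4826, 0.0661, 0.0558]
orientation: [-0.001, -0.412, 0.911, 0.0]
wrist_force: [0.4, 0.0, 0.2]
finger_gap: 0.0255
grip_force: 0.0
```

```bash
python3 - <<'E'
from h import *
im,T,K=wcam(); s=env.get_state(); print(s["tcp_pos"],s["finger_gap"],s["clock"],s["wrist_force"])
sc=viewer.read_camera("scene")[:,:,::-1]; u,v=proj("scene",s["tcp_pos"])[0].astype(int)
print(u,v)
a=cv2.resize(sc[v-40:v+40,u-40:u+40],(400,400),interpolation=cv2.INTER_CUBIC); b=im[130:350,180:400,::-1]
cv2.imwrite("pics/p3.png",np.hstack([np.clip(a*1.8,0,255).astype(np.uint8),cv2.resize(b,(400,400))]))
E
```

```text
[0.48244764 0.06611823 0.05549925] 0.02579626432590593 12.525 [-1.12784551  0.01861749 -0.1255721 ]
339 206
```

View pics/p3.png

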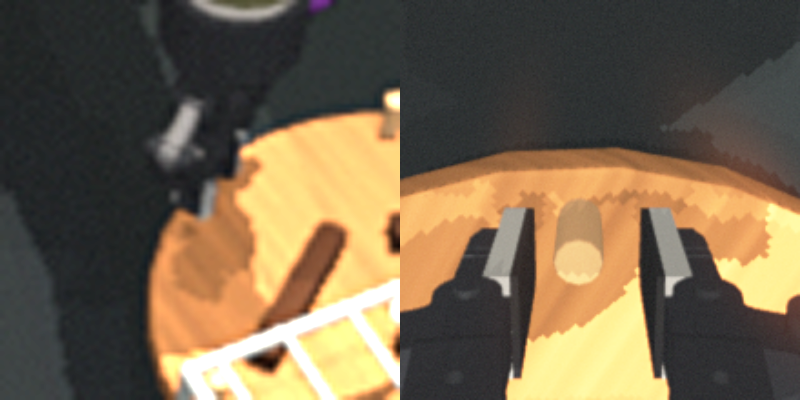

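The right panel shows dowel top (578,262) between the fingers. The tips (y≈205) look nearer the camera than the dowel top, so the real fingertips are about 15-20 mm behind the TCP, not ahead of it. I'll lower in small steps watching the force.

Request:
drive_tool(series=[[[0, 0, 0.05, 0, 0, 0], [0, 0, 0.05, 0, 0, 0], [0, 0, 0, 0, 0, 0]]], jaw=-0.4)

```text
clock: 12.95
tcp_pos: [0.4829, 0.0661, 0.0446]
orientation: [-0.0, -0.412, 0.911, 0.0]
wrist_force: [0.3, 0.4, -0.6]
finger_gap: 0.0257
grip_force: 0.0
```

Request:
drive_tool(series=[[[0, 0, 0, 0, 0, 0], [0, 0, 0, 0, 0, 0], [0, 0, 0, 0, 0, 0], [0, 0, 0, 0, 0, 0]]], jaw=-1, grip_force=20)

```text
clock: 13.45
tcp_pos: [0.4833, 0.0661, 0.0451]
orientation: [0.0, -0.412, 0.911, -0.0]
wrist_force: [-0.3, 0.6, -0.2]
finger_gap: 0.0109
grip_force: 19.5
```

Request:
drive_tool(series=[[[-0.0004, 0.027, 0, 0, 0, 0.0079], [-0.00134, 0.0539, 0, 0, 0, 0.01583], [-0.00134, 0.0539, 0, 0, 0, 0.01583], [-0.00134, 0.0539, 0, 0, 0, 0.01583], [-0.00134, 0.0539, 0, 0, 0, 0.01583], [-0.00134, 0.0539, 0, 0, 0, 0.01583], [-0.00134, 0.0539, 0, 0, 0, 0.01583], [-0.00134, 0.0539, 0, 0, 0, 0.01583], [-0.00134, 0.0539, 0, 0, 0, 0.01583], [-0.00134, 0.0539, 0, 0, 0, 0.01583], [-0.00134, 0.0539, 0, 0, 0, 0.01583], [-0.00134, 0.0539, 0, 0, 0, 0.01583], [-0.00134, 0.0539, 0, 0, 0, 0.01583], [-0.00134, 0.0539, 0, 0, 0, 0.01583], [-0.00134, 0.0539, 0, 0, 0, 0.01583], [-0.00134, 0.0539, 0, 0, 0, 0.01583], [-0.00134, 0.0539, 0, 0, 0, 0.01583], [-0.00134, 0.0539, 0, 0, 0, 0.01583], [-0.00134, 0.0539, 0, 0, 0, 0.01583], [-0.00134, 0.0539, 0, 0, 0, 0.01583]]])

```text
clock: 15.95
tcp_pos: [0.4412, 0.1799, 0.0452]
orientation: [0.001, 0.061, 0.998, 0.0]
wrist_force: [3.4, 0.4, -3.4]
finger_gap: 0.0112
grip_force: 19.5
```

Request:
drive_tool(series=[[[-0.00134, 0.0539, 0, 0, 0, 0.01583], [-0.00134, 0.0539, 0, 0, 0, 0.01583], [-0.00134, 0.0539, 0, 0, 0, 0.01583], [-0.00134, 0.0539, 0, 0, 0, 0.01583], [-0.00134, 0.0539, 0, 0, 0, 0.01583], [-0.00134, 0.0539, 0, 0, 0, 0.01583], [-0.00134, 0.0539, 0, 0, 0, 0.01583], [-0.00134, 0.0539, 0, 0, 0, 0.01583], [-0.00134, 0.0539, 0, 0, 0, 0.01583], [-0.00134, 0.0539, 0, 0, 0, 0.01583], [-0.00134, 0.0539, 0, 0, 0, 0.01583], [-0.00134, 0.0539, 0, 0, 0, 0.01583], [-0.00134, 0.0539, 0, 0, 0, 0.01583], [-0.00134, 0.0539, 0, 0, 0, 0.01583], [-0.00134, 0.0539, 0, 0, 0, 0.01583], [-0.00134, 0.0539, 0, 0, 0, 0.01583], [-0.0004, 0.027, 0, 0, 0, 0.0079], [0, 0, 0, 0, 0, 0]]])

```text
clock: 18.2
tcp_pos: [0.4935, 0.2685, 0.0452]
orientation: [0.001, 0.453, 0.891, -0.0]
wrist_force: [4.4, -5.0, -0.5]
finger_gap: 0.0107
grip_force: 19.7
```

```bash
python3 - <<'E'
from h import *
o=viewer.read_camera("top")[:,:,::-1].copy(); cv2.imwrite("pics/top3.png",o)
for n in ["torpedo","blunt_a"]:
    for d in models.silhouettes(n,"top"):
        y,x=np.nonzero(d["region"]); m=o[d["region"]].mean(0); print(n,round(d["score"],2),np.round(d["location"]),len(x),m.round())
        if m[0]<90:
            p=np.array([ray("top",(a,b),.064)[:2] for a,b in zip(x,y)]); c=p.mean(0); u,s,v=np.linalg.svd(p-c); t=(p-c)@v[0]; w=(p-c)@v[1]
            print("  c",c.round(4),"dir",v[0].round(3),"ext",t.min().round(4),t.max().round(4),"w",np.ptp(w).round(4))
E
```

```text
torpedo 0.85 [291. 191.] 239 [206. 182. 229.]
torpedo 0.78 [189. 189.] 339 [46. 61. 91.]
  c [0.5755 0.1135] dir [-0.574  0.819] ext -0.0502 0.044 w 0.0217
torpedo 0.57 [147. 318.] 272 [185.  92. 168.]
blunt_a 0.76 [156. 218.] 336 [36. 46. 69.]
  c [0.5114 0.1929] dir [-0.783 -0.622] ext -0.0522 0.0501 w 0.0182
blunt_a 0.65 [158. 167.] 372 [54. 68. 96.]
  c [0.6249 0.1936] dir [-0.938  0.346] ext -0.051 0.0488 w 0.0261
blunt_a 0.59 [292. 270.] 366 [198. 106. 185.]
blunt_a 0.19 [351. 126.] 1329 [68. 69. 73.]
  c [ 0.7272 -0.245 ] dir [-0.97   0.241] ext -0.0635 0.0617 w 0.07
```

Request:
drive_tool(series=[[[0, 0, 0, 0, 0, 0], [0, 0, -0.5, 0, 0, 0], [-0.2696, -0.1577, 0, 0, 0, 0], [-0.2696, -0.1577, 0, 0, 0, 0], [-0.2696, -0.1577, 0, 0, 0, 0], [-0.2696, -0.1577, 0, 0, 0, 0], [-0.2696, -0.1577, 0, 0, 0, 0], [-0.2696, -0.1577, 0, 0, 0, 0], [0, 0, 0, 0, 0, -0.0555], [0, 0, 0, 0, 0, -0.0555], [0, 0, 0, 0, 0, -0.0555], [0, 0, 0, 0, 0, -0.0555], [0, 0, 0, 0, 0, -0.0555], [0, 0, 0, 0, 0, -0.0555], [0, 0, 0, 0, 0, -0.0555], [0, 0, 0, 0, 0, -0.0555], [0, 0, 0, 0, 0, -0.0555], [0, 0, 0, 0, 0, -0.0555], [0, 0, 0, 0, 0, -0.0555], [0, 0, 0, 0, 0, -0.0555]]], jaw=-0.4)

```text
clock: 20.85
tcp_pos: [0.5144, 0.046, 0.1048]
orientation: [0.0, -0.547, 0.837, 0.001]
wrist_force: [-0.1, 0.0, 0.0]
finger_gap: 0.0256
grip_force: 0.0
```

```bash
python3 - <<'E'
from h import *
im,T,K=wcam(); s=env.get_state(); t=s["tcp_pos"]; print(t,s["orientation"],s["clock"],s["joint_pos"][[0,5]])
p=wproj(T,K,[.5161,.0447,.078])[0]; print(p)
x,y=p.astype(int); w=im[y-25:y+26,x-40:x+41].astype(int)
m=(w[...,2]>w[...,1]*.62)&(w[...,0]>170)&(w[...,1]>140)
yy,xx=np.nonzero(m); 
if len(xx): c=(np.median(xx)+x-40,np.median(yy)+y-25); print(c,len(xx),wray(T,K,c,.078))
cv2.imwrite("pics/w4.png",im[:,:,::-1])
cv2.imwrite("pics/w4c.png",cv2.resize(im[100:320,150:410,::-1],None,fx=2,fy=2))
E
```

```text
[0.51445052 0.04597433 0.10484078] [-1.82954097e-05 -5.49309724e-01  8.35618423e-01  8.23556501e-04] 20.9 [-0.06717727 -1.23025428]
[277.74548192 229.42895374]
(np.float64(274.0), np.float64(231.0)) 341 [0.51839566 0.04471182 0.078     ]
```

View pics/w4c.png

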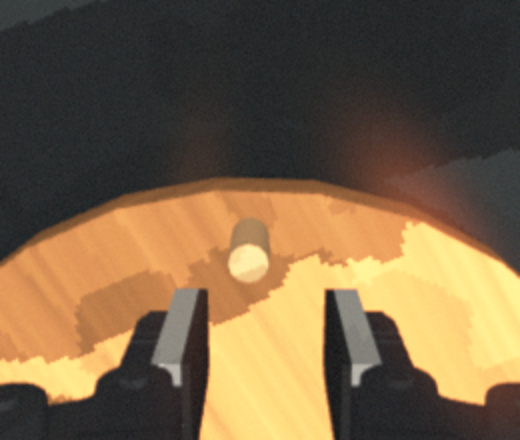

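Request:
drive_tool(series=[[[0, -0.035, 0.12, 0, 0, 0], [0, 0, 0.12, 0, 0, 0], [0, 0, 0.12, 0, 0, 0], [0, 0, 0.1, 0, 0, 0], [0, 0, 0.04, 0, 0, 0]]])

```text
clock: 21.52
tcp_pos: [0.5182, 0.0436, 0.0437]
orientation: [-0.001, -0.544, 0.839, 0.001]
wrist_force: [-0.3, 0.3, -0.1]
finger_gap: 0.0251
grip_force: 0.0
```

Request:
drive_tool(series=[[[0, 0, 0, 0, 0, 0], [0, 0, 0, 0, 0, 0], [0, 0, 0, 0, 0, 0], [-0.0004, 0.027, 0, 0, 0, 0.0079], [-0.00134, 0.0539, 0, 0, 0, 0.01583], [-0.00134, 0.0539, 0, 0, 0, 0.01583], [-0.00134, 0.0539, 0, 0, 0, 0.01583], [-0.00134, 0.0539, 0, 0, 0, 0.01583], [-0.00134, 0.0539, 0, 0, 0, 0.01583], [-0.00134, 0.0539, 0, 0, 0, 0.01583], [-0.00134, 0.0539, 0, 0, 0, 0.01583], [-0.00134, 0.0539, 0, 0, 0, 0.01583], [-0.00134, 0.0539, 0, 0, 0, 0.01583], [-0.00134, 0.0539, 0, 0, 0, 0.01583], [-0.00134, 0.0539, 0, 0, 0, 0.01583], [-0.00134, 0.0539, 0, 0, 0, 0.01583], [-0.00134, 0.0539, 0, 0, 0, 0.01583], [-0.00134, 0.0539, 0, 0, 0, 0.01583], [-0.00134, 0.0539, 0, 0, 0, 0.01583], [-0.00134, 0.0539, 0, 0, 0, 0.01583]]], jaw=-1, grip_force=20)

```text
clock: 24.02
tcp_pos: [0.4475, 0.1201, 0.0445]
orientation: [-0.001, -0.164, 0.987, 0.0]
wrist_force: [-0.3, -0.9, -9.8]
finger_gap: 0.0112
grip_force: 19.5
```

Request:
drive_tool(series=[[[-0.00134, 0.0539, 0, 0, 0, 0.01583], [-0.00134, 0.0539, 0, 0, 0, 0.01583], [-0.00134, 0.0539, 0, 0, 0, 0.01583], [-0.0004, 0.027, 0, 0, 0, 0.0079], [0, 0, 0, 0, 0, 0]]])

```text
clock: 24.65
tcp_pos: [0.4419, 0.142, 0.0445]
orientation: [-0.001, -0.079, 0.997, -0.0]
wrist_force: [-3.1, -0.1, -9.2]
finger_gap: 0.0108
grip_force: 19.6
```

Request:
drive_tool(series=[[[0, 0, 0, 0, 0, 0], [0, 0, 0, 0, 0, 0], [0, 0, -0.3, 0, 0, 0], [0, 0, -0.5, 0, 0, 0], [0, 0, -0.4, 0, 0, 0]]], jaw=-0.1)

```text
clock: 25.28
tcp_pos: [0.445, 0.142, 0.1924]
orientation: [0.002, -0.078, 0.997, 0.0]
wrist_force: [0.7, -0.3, -0.1]
finger_gap: 0.0387
grip_force: 0.0
```

```bash
cat >> h.py <<'E'
def cig(c="top",T=None,K=None,im=None,z=.064):
    for n in ["torpedo","blunt_a"]:
        for d in models.silhouettes(n,c):
            y,x=np.nonzero(d["region"]); m=im[d["region"]].mean(0)
            if m[2]<90 and d["score"]>.4 and len(x)>30:
                p=np.array([(ray(c,q,z) if c!="wrist" else wray(T,K,q,z))[:2] for q in zip(x,y)]); k=p.mean(0); v=np.linalg.svd(p-k)[2]; t=(p-k)@v[0]; w=(p-k)@v[1]
                print(n,round(d["score"],2),np.round(d["location"]),"c",k.round(4),"dir",v[0].round(3),"yaw",np.degrees(np.arctan2(v[0][1],v[0][0])).round(1),"ext",t.min().round(4),t.max().round(4),"w",np.ptp(w).round(4),"mid",(k+v[0]*(t.min()+t.max())/2).round(4),"skew",(t**3).mean()/ (t**2).mean()**1.5)
E
python3 - <<'E'
from h import *
o=viewer.read_camera("top"); cig("top",im=o)
s=env.get_state(); print(s["tcp_pos"],s["orientation"],s["joint_pos"],s["clock"])
im,T,K=wcam(); cig("wrist",T,K,im); cv2.imwrite("pics/w5.png",im[:,:,::-1])
cv2.imwrite("pics/mix5.png",np.hstack([cv2.resize(o[110:270,80:260,::-1],(450,400)),cv2.resize(im[:,:,::-1],(350,262))[np.r_[0:262,[261]*138]]]))
E
```

```text
torpedo 0.62 [182. 207.] c [0.5307 0.1317] dir [0.368 0.93 ] yaw 68.4 ext -0.0536 0.0449 w 0.0195 mid [0.5291 0.1276] skew -0.15679816056512594
blunt_a 0.77 [144. 185.] c [0.5832 0.2201] dir [-0.948  0.317] yaw 161.5 ext -0.0276 0.0265 w 0.0221 mid [0.5837 0.2199] skew -0.016167782137181206
blunt_a 0.73 [188. 168.] c [0.6225 0.1285] dir [ 0.218 -0.976] yaw -77.4 ext -0.0535 0.0466 w 0.0183 mid [0.6217 0.1319] skew -0.13155234285436848
[0.44675276 0.14232728 0.19293342] [ 4.66298287e-03 -7.84050310e-02  9.96910636e-01  3.01025388e-04] [ 1.36918170e-01  1.10720397e-01 -2.73655312e-01  1.17707538e+00
  5.64004227e-05 -2.00544523e-02] 25.425
torpedo 0.72 [266. 278.] c [0.532  0.1382] dir [0.394 0.919] yaw 66.8 ext -0.0621 0.0376 w 0.0252 mid [0.5271 0.127 ] skew -0.7528955071059743
blunt_a 0.94 [265. 353.] c [0.6121 0.1496] dir [ 0.113 -0.994] yaw -83.5 ext -0.031 0.0374 w 0.0202 mid [0.6124 0.1465] skew 0.25739575097474715
blunt_a 0.79 [334. 341.] c [0.576  0.2199] dir [ 0.937 -0.348] yaw -20.4 ext -0.0676 0.0347 w 0.0262 mid [0.5605 0.2257] skew -1.1776731694827383
```

View pics/mix5.png

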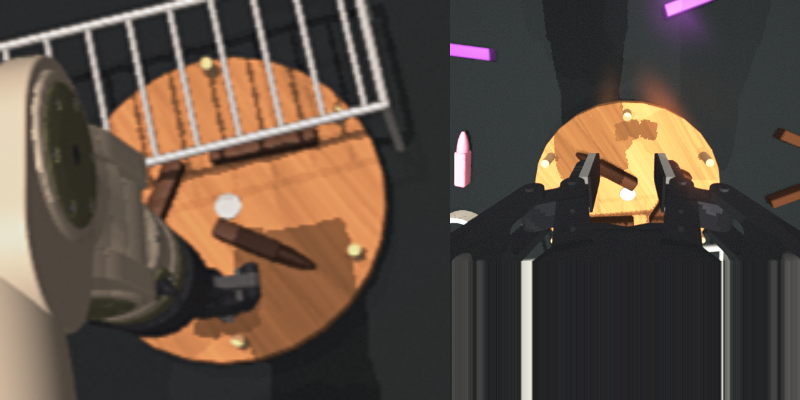

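Top crop: torpedo clear of the guard, foot (215,228), head (315,268). The wrist view agrees. I'll go over it with the head on tool −x.

Request:
drive_tool(series=[[[-0.233, -0.0564, 0, 0, 0, 0], [-0.233, -0.0564, 0, 0, 0, 0], [-0.233, -0.0564, 0, 0, 0, 0], [0, 0, 0.06, 0, 0, 0.056], [0, 0, 0.06, 0, 0, 0.056], [0, 0, 0.06, 0, 0, 0.056], [0, 0, 0.06, 0, 0, 0.056], [0, 0, 0.06, 0, 0, 0.056], [0, 0, 0.06, 0, 0, 0.056], [0, 0, 0.06, 0, 0, 0.056], [0, 0, 0.06, 0, 0, 0.056], [0, 0, 0.06, 0, 0, 0.056], [0, 0, 0.06, 0, 0, 0.056], [0, 0, 0.06, 0, 0, 0.056], [0, 0, 0.06, 0, 0, 0.056], [0, 0, 0, 0, 0, 0]]])

```text
clock: 27.58
tcp_pos: [0.5278, 0.1349, 0.1005]
orientation: [-0.001, 0.828, 0.56, -0.002]
wrist_force: [0.6, -0.6, -0.1]
finger_gap: 0.0385
grip_force: 0.0
```

```bash
python3 - <<'E'
from h import *
im,T,K=wcam(); s=env.get_state(); print(s["tcp_pos"],s["orientation"],s["joint_pos"][[0,5]],s["clock"]); cig("wrist",T,K,im)
o=im[:,:,::-1].copy()
ax=np.array([-.375,-.927]);m=np.array([.528,.1275]);n=np.array([.927,-.375])
c=[np.r_[m+ax*a+n*b,.068] for a,b in ((-.05,.009),(-.05,-.009),(.015,.009),(.015,-.009))]+[np.r_[m+ax*.05,.059]]
for q in wproj(T,K,np.array(c)): cv2.circle(o,tuple(int(v) for v in q.round()),2,(0,255,0),-1)
cv2.imwrite("pics/w6.png",o)
E
```

```text
[0.52836885 0.13493841 0.10114798] [-7.16007618e-04  8.27910647e-01  5.60858185e-01 -1.24238192e-03] [0.10275968 2.05350681] 27.625
torpedo 0.66 [296. 223.] c [0.5331 0.1342] dir [-0.363 -0.932] yaw -111.3 ext -0.0425 0.0562 w 0.0187 mid [0.5306 0.1278] skew 0.206748242070602
blunt_a 0.94 [278.  44.] c [0.5608 0.2286] dir [-0.944  0.331] yaw 160.7 ext -0.0508 0.0477 w 0.0204 mid [0.5622 0.2281] skew -3.57910560939165e-05
blunt_a 0.74 [443. 179.] c [0.6208 0.1306] dir [ 0.232 -0.973] yaw -76.6 ext -0.0524 0.0513 w 0.0147 mid [0.6206 0.1312] skew -0.04628073186666434
blunt_a 0.56 [294. 221.] c [0.5333 0.1346] dir [-0.364 -0.931] yaw -111.4 ext -0.042 0.0567 w 0.0181 mid [0.5307 0.1277] skew 0.22664621741153376
```

View pics/w6.png

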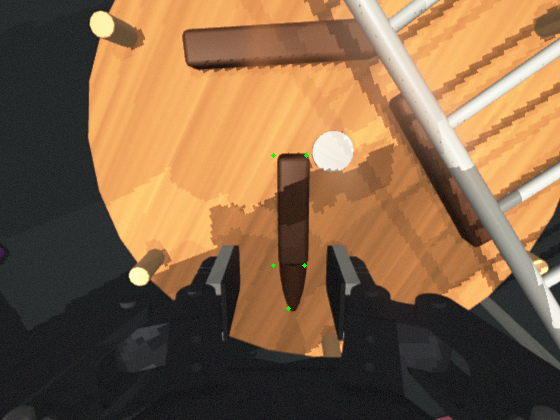

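Request:
drive_tool(series=[[[0.013, 0.033, 0.12, 0, 0, 0], [0, 0, 0.12, 0, 0, 0], [0, 0, 0.12, 0, 0, 0], [0, 0, 0.1, 0, 0, 0], [0, 0, 0.05, 0, 0, 0], [0, 0, 0.03, 0, 0, 0]]])

```text
clock: 28.48
tcp_pos: [0.5337, 0.1351, 0.0374]
orientation: [-0.0, 0.829, 0.56, -0.0]
wrist_force: [0.3, 0.6, 0.5]
finger_gap: 0.0386
grip_force: 0.0
```

Request:
drive_tool(series=[[[0, 0, 0, 0, 0, 0], [0, 0, 0, 0, 0, 0], [0, 0, 0, 0, 0, 0], [0, 0, 0, 0, 0, 0], [0, 0, 0, 0, 0, 0]]], jaw=-1, grip_force=35)

```text
clock: 29.1
tcp_pos: [0.534, 0.1351, 0.0381]
orientation: [0.0, 0.829, 0.56, 0.0]
wrist_force: [0.3, 0.0, 2.0]
finger_gap: 0.0169
grip_force: 36.9
```

Request:
drive_tool(series=[[[0, 0, -0.1, 0, 0, 0], [0, 0, -0.4, 0, 0, 0], [0, 0, -0.4, 0, 0, 0], [-0.337, 0.0966, -0.108, 0, 0, 0], [-0.337, 0.0966, -0.108, 0, 0, 0], [-0.337, 0.0966, -0.108, 0, 0, 0], [-0.337, 0.0966, -0.108, 0, 0, 0], [-0.337, 0.0966, -0.108, 0, 0, 0], [-0.337, 0.0966, -0.108, 0, 0, 0], [-0.337, 0.0966, -0.108, 0, 0, 0], [-0.337, 0.0966, -0.108, 0, 0, 0]]])

```text
clock: 30.48
tcp_pos: [0.4984, -0.201, 0.2508]
orientation: [0.0, 0.829, 0.559, 0.0]
wrist_force: [0.4, 0.5, -0.1]
finger_gap: 0.0171
grip_force: 36.6
```

Request:
drive_tool(series=[[[0, 0, 0, 0, 0, -0.0568], [0, 0, 0, 0, 0, -0.0568], [0, 0, 0, 0, 0, -0.0568], [0, 0, 0, 0, 0, -0.0568], [0, 0, 0, 0, 0, -0.0568], [0, 0, 0, 0, 0, -0.0568], [0, 0, 0, 0, 0, -0.0568], [0, 0, 0, 0, 0, -0.0568], [0, 0, 0, 0, 0, -0.0568], [0, 0, 0, 0, 0, -0.0568], [0, 0, 0, 0, 0, -0.0568], [0, 0, 0, 0, 0, -0.0568], [0, 0, 0, 0, 0, 0]]])

```text
clock: 32.1
tcp_pos: [0.4987, -0.1996, 0.2501]
orientation: [0.0, -0.093, 0.996, -0.0]
wrist_force: [-0.1, 0.6, 0.9]
finger_gap: 0.0172
grip_force: 36.6
```

```bash
python3 - <<'E'
from h import *
im,T,K=wcam(); s=env.get_state(); print(s["tcp_pos"],s["orientation"],s["joint_pos"],s["clock"],s["finger_gap"])
np.savez("w7.npz",im=im,T=T,K=K); o=im[:,:,::-1].copy()
c,sn=np.cos(np.radians(10.7)),np.sin(np.radians(10.7)); th=np.radians(35)
R=np.array([[c*np.cos(th),-sn,-c*np.sin(th)],[sn*np.cos(th),c,-sn*np.sin(th)],[np.sin(th),0,np.cos(th)]])
pts=np.array([[x,y,0] for x in (0,.114) for y in (-.008,.008)]+[[0,-.013,.01],[0,.013,.01]])@R.T+[.527,-.28,.08]
for q in wproj(T,K,pts): cv2.circle(o,tuple(int(v) for v in q.round()),2,(0,255,0),-1)
print(wproj(T,K,pts).round()); cv2.imwrite("pics/w7.png",cv2.resize(o[60:420,0:480],None,fx=1.65,fy=1.65))
for n in ["bed"]:
    for d in models.silhouettes(n,"wrist"): y,x=np.nonzero(d["region"]); print(n,d["score"],d["location"],len(x),x.min(),x.max(),y.min(),y.max())
E
```

```text
[ 0.49873933 -0.19966572  0.25002404] [ 2.46812707e-04 -9.18413491e-02  9.95773614e-01 -1.25250496e-04] [-5.30319995e-01  2.31850324e-01  1.40423023e-02  1.35244120e+00
  8.41899783e-05 -7.14261884e-01] 32.15 0.017018554245156362
[[186. 193.]
 [203. 193.]
 [174. 317.]
 [193. 317.]
 [178. 189.]
 [206. 189.]]
bed 0.55 [188.4, 234.9] 2207 175 206 182 300
```

View pics/w7.png

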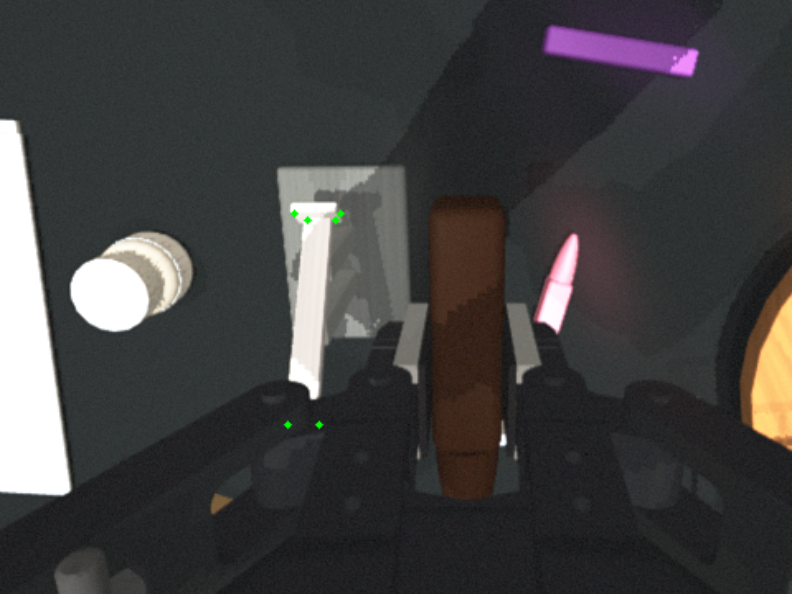

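The view shows the stop top face at about (291-336, 203-218) and the beam's left edge from (302,225) to (289,380), slightly left of my prediction. The cigar is held straight with its foot toward the camera. Next I'll fit the bed edges.

```bash
python3 - <<'E'
import numpy as np,cv2
d=np.load("w7.npz"); im=d["im"]; T=d["T"];K=d["K"]; g=im.astype(int).min(2)
for r in list(range(180,198))+list(range(200,300,10)):
    row=g[r,165:215]; m=np.nonzero(row>165)[0]
    print(r,(m.min()+165,m.max()+165,len(m)) if len(m) else None, row[10:45:1].tolist() if 183<=r<=195 and r%2 else "")
E
```

```text
180 None 
181 None 
182 (np.int64(177), np.int64(190), 14) 
183 (np.int64(176), np.int64(203), 28) [159, 199, 255, 255, 255, 255, 255, 255, 255, 255, 255, 255, 255, 255, 255, 255, 255, 255, 255, 255, 255, 255, 255, 255, 255, 255, 255, 255, 216, 118, 98, 88, 84, 86, 78]
184 (np.int64(175), np.int64(203), 29) 
185 (np.int64(175), np.int64(203), 29) [172, 249, 255, 255, 255, 255, 255, 255, 255, 255, 255, 255, 255, 255, 255, 255, 255, 255, 255, 255, 255, 255, 255, 255, 255, 254, 255, 255, 197, 117, 94, 83, 86, 85, 89]
186 (np.int64(175), np.int64(203), 29) 
187 (np.int64(175), np.int64(203), 29) [180, 255, 255, 255, 255, 255, 255, 255, 255, 255, 255, 255, 255, 255, 255, 255, 255, 255, 255, 255, 255, 255, 255, 255, 255, 245, 239, 234, 166, 117, 109, 103, 86, 83, 96]
188 (np.int64(175), np.int64(202), 28) 
189 (np.int64(176), np.int64(203), 28) [156, 180, 227, 241, 242, 242, 240, 240, 236, 239, 238, 238, 240, 239, 239, 236, 235, 235, 235, 228, 225, 216, 205, 180, 174, 174, 173, 173, 166, 132, 117, 116, 101, 98, 103]
190 (np.int64(177), np.int64(203), 27) 
191 (np.int64(178), np.int64(203),
[... 461 characters left out ...]
99), 20) 
195 (np.int64(181), np.int64(199), 19) [162, 164, 160, 159, 162, 160, 175, 178, 202, 255, 255, 255, 255, 255, 253, 250, 250, 238, 233, 233, 232, 229, 233, 234, 229, 148, 116, 101, 106, 110, 111, 107, 93, 96, 95]
196 (np.int64(183), np.int64(199), 17) 
197 (np.int64(183), np.int64(199), 17) 
200 (np.int64(183), np.int64(199), 17) 
210 (np.int64(183), np.int64(198), 16) 
220 (np.int64(182), np.int64(197), 16) 
230 (np.int64(181), np.int64(197), 17) 
240 (np.int64(180), np.int64(196), 17) 
250 (np.int64(179), np.int64(195), 17) 
260 (np.int64(178), np.int64(194), 17) 
270 (np.int64(177), np.int64(194), 18) 
280 (np.int64(176), np.int64(193), 18) 
290 (np.int64(176), np.int64(192), 17)
```

```bash
cat >> h.py <<'E'
def bedR(yaw):
    c,s=np.cos(yaw),np.sin(yaw); th=np.radians(35); C,S=np.cos(th),np.sin(th)
    return np.array([[c*C,-s,-c*S],[s*C,c,-s*S],[S,0,C]])
E
python3 - <<'E'
from h import *
d=np.load("w7.npz"); T=d["T"];K=d["K"]
L={197:(182.6,199.6),210:(182.3,198.6),220:(181.5,197.6),230:(180.6,197.4),240:(179.6,196.5),250:(178.6,195.5),260:(177.6,194.6),270:(176.6,194.2),280:(175.6,193.3),290:(175.4,192.5)}
def f(v):
    R=bedR(v[2]); O=np.array([v[0],v[1],.08]); e=[]
    for k,sg in ((0,1),(1,-1)):
        q=wproj(T,K,np.array([[x,sg*.008*S,0] for S in (-1,) for x in (0,.09)])@R.T+O)
        e+=[q[0][0]+(q[1][0]-q[0][0])*(r-q[0][1])/(q[1][1]-q[0][1])-L[r][k] for r in L]
    q=wproj(T,K,np.array([[0,-.013,.01],[0,.013,.01],[0,0,0]])@R.T+O)
    e+=[q[0][0]-175.0,q[1][0]-203.5,2*((q[0][1]+q[1][1])/2-188.2),2*(q[2][1]-192.3)]
    return np.array(e)
s=least_squares(f,[.527,-.28,.187]); print(s.x,np.degrees(s.x[2]),np.round(s.fun,1))
# independent: top camera check
R=bedR(s.x[2]);O=np.array([*s.x[:2],.08]); P=np.array([[0,0,.01],[.114,0,0],[0,-.013,.01],[0,.013,.01]])@R.T+O
print(((proj("top",P)-60)*2).round(1))
E
```

```text
[ 0.52680923 -0.28275817  0.19921702] 11.414294507584813 [ 0.5 -0.3 -0.4 -0.4 -0.3 -0.3 -0.2 -0.1  0.  -0.7  0.1  0.2  0.4 -0.1
  0.1  0.3  0.5  0.2  0.3  0.4  0.3 -0.6  0.3 -0.2]
[[617.2 302.3]
 [604.4 201.7]
 [628.8 300.2]
 [605.6 304.5]]
```

```bash
python3 - <<'E'
from h import *
d=np.load("w7.npz"); im=d["im"].astype(int); K=d["K"]; Tc=np.array(viewer.camera_info("wrist")["T_tool_cam"])
m=(im[...,0]-im[...,2]>20)
for r in range(172,200,2):
    x=np.nonzero(m[r,240:330])[0]; print(r,(x.min()+240,x.max()+240) if len(x) else None, im[r,282].tolist())
for r in range(205,330,15):
    x=np.nonzero(m[r,240:330])[0]; print(r,(x.min()+240,x.max()+240) if len(x) else None)
def pr(P): 
    c=(np.array(P)-Tc[:3,3])@Tc[:3,:3]@K.T; return (c[:,:2]/c[:,2:]).round(1).tolist()
for u in (-.02,-.012,0,.01):
    print(u,"foot bottom/top corners",pr([[.042,-.009,u],[.042,.009,u],[.042,-.009,u-.018],[.042,.009,u-.018]]),"shoulder",pr([[-.023,-.009,u-.018],[-.023,.009,u-.018]]))
E
```

```text
172 None [36, 42, 43]
174 None [34, 39, 36]
176 None [38, 42, 41]
178 None [33, 30, 20]
180 (np.int64(267), np.int64(300)) [38, 26, 24]
182 (np.int64(264), np.int64(301)) [38, 20, 13]
184 (np.int64(265), np.int64(301)) [40, 24, 19]
186 (np.int64(264), np.int64(302)) [51, 31, 16]
188 (np.int64(261), np.int64(303)) [61, 35, 19]
190 (np.int64(261), np.int64(304)) [71, 50, 34]
192 (np.int64(260), np.int64(305)) [74, 47, 37]
194 (np.int64(260), np.int64(305)) [72, 47, 31]
196 (np.int64(261), np.int64(304)) [70, 45, 26]
198 (np.int64(260), np.int64(305)) [74, 48, 32]
205 (np.int64(260), np.int64(305))
220 (np.int64(261), np.int64(305))
235 (np.int64(261), np.int64(329))
250 (np.int64(261), np.int64(327))
265 (np.int64(262), np.int64(303))
280 (np.int64(262), np.int64(303))
295 (np.int64(263), np.int64(302))
310 (np.int64(263), np.int64(303))
325 (np.int64(263), np.int64(302))
-0.02 foot bottom/top corners [[257.2, 173.4], [302.5, 173.5], [253.5, 183.1], [305.3, 183.1]] shoulder [[257.1, 343.2], [302.4, 343.2]]
-0.012 foot bottom/top corners [[258.5, 169.9], [301.4, 169.9], [255.2, 178.5], [303.9, 178.5]] shoulder [[258.5, 330.6], [301.4, 330.7]]
0 foot bottom/top corners [[260.3, 165.2], [300.1, 165.2], [257.5, 172.5], [302.2, 172.5]] shoulder [[260.3, 314.1], [300.0, 314.2]]
0.01 foot bottom/top corners [[261.6, 161.8], [299.1, 161.9], [259.1, 168.3], [300.9, 168.3]] shoulder [[261.6, 302.1], [299.0, 302.2]]
```

Request:
drive_tool(series=[[[0, 0, 0, 0, 0, -0.005], [0, 0, 0, 0, -0.0389, 0], [0, 0, 0, 0, -0.0389, 0], [0, 0, 0, 0, -0.0389, 0], [0, 0, 0, 0, -0.0389, 0], [0, 0, 0, 0, -0.0389, 0], [0, 0, 0, 0, 0, 0], [0.071, -0.146, 0, 0, 0, 0], [0.071, -0.146, 0, 0, 0, 0], [0.071, -0.146, 0, 0, 0, 0], [0.071, -0.146, 0, 0, 0, 0], [0.071, -0.146, 0, 0, 0, 0], [0, 0, 0.161, 0, 0, 0], [0, 0, 0.161, 0, 0, 0], [0, 0, 0.161, 0, 0, 0], [0, 0, 0.161, 0, 0, 0], [0, 0, 0.161, 0, 0, 0], [0, 0, 0, 0, 0, 0]]])

```text
clock: 34.45
tcp_pos: [0.5361, -0.2809, 0.1442]
orientation: [0.298, -0.097, 0.949, 0.032]
wrist_force: [-0.7, 0.8, 0.0]
finger_gap: 0.0169
grip_force: 36.6
```

```bash
cat >> h.py <<'E'
O=np.array([.5268,-.2833,.08]); RB=bedR(np.radians(11.41))
def bedstate():
    s=env.get_state(); q=s["orientation"]; Rt=Ro.from_quat([*q[1:],q[0]]).as_matrix()
    want=np.c_[-RB[:,0],RB[:,1],-RB[:,2]]
    print("tcp bed mm",(RB.T@(s["tcp_pos"]-O)*1e3).round(1),"rot err (tool, deg)",np.degrees(Ro.from_matrix(Rt.T@want).as_rotvec()).round(2),"F bed",(RB.T@s["wrist_force"]).round(1),"t",s["clock"],"gap",s["finger_gap"])
E
python3 - <<'E'
from h import *
bedstate()
im,T,K=wcam(); np.savez("w8.npz",im=im,T=T,K=K)
P=np.array([[0,-.013,.01],[0,.013,.01],[0,-.008,0],[0,.008,0]])@RB.T+O; print(wproj(T,K,P).round(1))
F=np.array([[.006,-.009,.06],[.006,.009,.06],[.006,-.009,.078],[.006,.009,.078]])@RB.T+O; print(wproj(T,K,F).round(1))
o=im[:,:,::-1].copy()
for q in wproj(T,K,np.r_[P,F]): cv2.circle(o,tuple(int(v) for v in q.round()),1,(0,255,0),-1)
sc=viewer.read_camera("scene")[:,:,::-1]
cv2.imwrite("pics/w8.png",np.hstack([cv2.resize(o[100:300,180:380],(400,400)),cv2.resize(sc[190:290,165:265],(400,400),interpolation=cv2.INTER_CUBIC)]))
E
```

```text
tcp bed mm [44.7  0.6 47. ] rot err (tool, deg) [ 0.28 -0.09  0.12] F bed [-0.5  0.9  0.4] t 34.45 gap 0.016876783861308597
[[255.9 149.2]
 [302.9 149.2]
 [265.7 147.2]
 [293.3 147.2]]
[[257.4 177.5]
 [300.4 177.5]
 [254.2 187. ]
 [303.  187.1]]
```

View pics/w8.png

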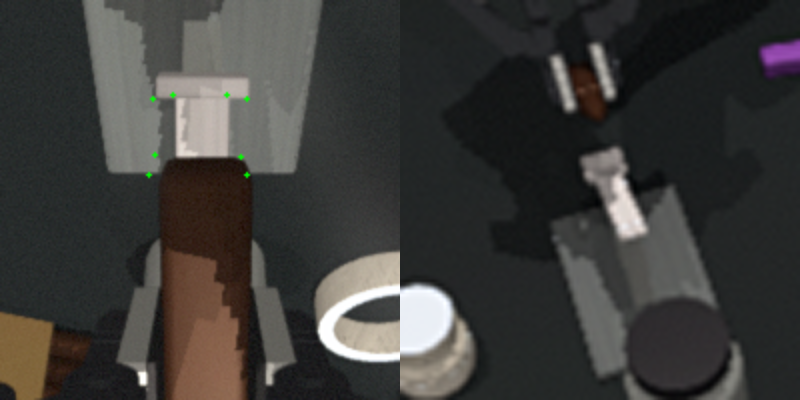

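Left: stop (158-248, 75-98), bed centre ≈203, cigar centre ≈205. They are aligned after allowing for the camera's 1 mm bias. Right: pointed head faces uphill. I'll descend square to the bed.

Request:
drive_tool(series=[[[0, 0, 0.1, 0, 0, 0], [0, 0, 0.1, 0, 0, 0], [0, 0, 0.1, 0, 0, 0], [0, 0, 0.08, 0, 0, 0], [0, 0, 0.04, 0, 0, 0], [0, 0, 0, 0, 0, 0], [0, 0, 0, 0, 0, 0]]])

```text
clock: 35.42
tcp_pos: [0.565, -0.2756, 0.1049]
orientation: [0.299, -0.097, 0.949, 0.03]
wrist_force: [-0.1, -0.4, -0.8]
finger_gap: 0.017
grip_force: 36.6
```

```bash
python3 -c "
from h import *
bedstate()"
```

```text
tcp bed mm [46.2 -0.  -2. ] rot err (tool, deg) [0.12 0.03 0.19] F bed [-0.6 -0.3 -0.5] t 35.425 gap 0.016969228198201965
```

Request:
drive_tool(series=[[[0, 0, 0.012, 0, 0, 0], [0, 0, 0.012, 0, 0, 0], [0, 0, 0, 0, 0, 0]]])

```text
clock: 35.8
tcp_pos: [0.5665, -0.2752, 0.1022]
orientation: [0.299, -0.097, 0.949, 0.03]
wrist_force: [0.9, -0.9, 0.1]
finger_gap: 0.0171
grip_force: 36.6
```

```bash
python3 -c "
from h import *
bedstate()"
```

```text
tcp bed mm [45.9  0.1 -5. ] rot err (tool, deg) [0.13 0.01 0.18] F bed [ 0.6 -1.1 -0.3] t 35.8 gap 0.01706786235460623
```

Expected contact is at about −11 mm.

Request:
drive_tool(series=[[[0, 0, 0.012, 0, 0, 0], [0, 0, 0.012, 0, 0, 0], [0, 0, 0.01, 0, 0, 0], [0, 0, 0, 0, 0, 0]]])

```text
clock: 36.3
tcp_pos: [0.5688, -0.2746, 0.0987]
orientation: [0.299, -0.097, 0.949, 0.031]
wrist_force: [1.0, -0.9, -1.2]
finger_gap: 0.0172
grip_force: 36.6
```

Request:
drive_tool(series=[[[0, 0, 0.008, 0, 0, 0], [0, 0, 0, 0, 0, 0]]])

```text
clock: 36.55
tcp_pos: [0.5693, -0.2745, 0.0981]
orientation: [0.299, -0.097, 0.949, 0.031]
wrist_force: [-0.1, 0.5, 0.1]
finger_gap: 0.0171
grip_force: 36.6
```

```bash
python3 -c "
from h import *
bedstate()"
```

```text
tcp bed mm [ 45.9   0.2 -10.1] rot err (tool, deg) [0.13 0.01 0.18] F bed [0.1 0.5 0.1] t 36.55 gap 0.017071014698840085
```

Request:
drive_tool(series=[[[0, 0, 0.008, 0, 0, 0], [0, 0, 0, 0, 0, 0]]])

```text
clock: 36.8
tcp_pos: [0.5699, -0.2745, 0.0973]
orientation: [0.299, -0.097, 0.949, 0.031]
wrist_force: [-0.2, 0.8, -0.2]
finger_gap: 0.017
grip_force: 36.6
```

Request:
drive_tool(series=[[[0, 0, 0.008, 0, 0, 0], [0, 0, 0, 0, 0, 0]]])

```text
clock: 37.05
tcp_pos: [0.5702, -0.2744, 0.0969]
orientation: [0.299, -0.096, 0.949, 0.03]
wrist_force: [-3.3, 0.3, 3.3]
finger_gap: 0.0172
grip_force: 37.3
```

```bash
python3 -c "
from h import *
bedstate()"
```

```text
tcp bed mm [ 46.    0.1 -11.6] rot err (tool, deg) [0.12 0.02 0.17] F bed [-0.7  0.9  4.6] t 37.05 gap 0.017200964677068952
```

Request:
drive_tool(series=[[[0.008, 0, -0.002, 0, 0, 0], [0.008, 0, 0, 0, 0, 0], [0.008, 0, 0, 0, 0, 0], [0, 0, 0, 0, 0, 0]]])

```text
clock: 37.55
tcp_pos: [0.5682, -0.2751, 0.0954]
orientation: [0.3, -0.097, 0.949, 0.03]
wrist_force: [-0.9, -0.3, 3.2]
finger_gap: 0.017
grip_force: 36.9
```

Request:
drive_tool(series=[[[0.008, 0, 0, 0, 0, 0], [0.008, 0, 0, 0, 0, 0], [0, 0, 0, 0, 0, 0]]])

```text
clock: 37.92
tcp_pos: [0.5665, -0.2753, 0.0942]
orientation: [0.299, -0.097, 0.949, 0.03]
wrist_force: [0.0, -0.1, 4.1]
finger_gap: 0.0172
grip_force: 37.1
```

```bash
python3 - <<'E'
from h import *
bedstate()
im,T,K=wcam(); g=cv2.resize(im[120:220,230:340,::-1],None,fx=6,fy=6,interpolation=cv2.INTER_CUBIC)
np.savez("w9.npz",im=im)
print(im[130:200:2,281].tolist())
E
```

```text
tcp bed mm [ 41.3  -0.  -11.6] rot err (tool, deg) [0.12 0.03 0.19] F bed [ 2.4 -0.1  3.4] t 37.925 gap 0.0172268827300905
[[132, 133, 124], [132, 131, 124], [135, 133, 124], [134, 131, 124], [132, 132, 123], [132, 132, 122], [131, 131, 125], [128, 129, 120], [130, 131, 121], [133, 132, 123], [131, 131, 123], [129, 130, 124], [135, 130, 123], [142, 135, 130], [138, 131, 125], [163, 155, 150], [196, 186, 180], [198, 191, 182], [199, 189, 182], [203, 193, 185], [200, 191, 185], [198, 187, 180], [164, 158, 149], [204, 191, 187], [126, 118, 114], [29, 13, 0], [41, 27, 15], [36, 18, 6], [37, 17, 6], [49, 32, 21], [55, 38, 27], [58, 31, 26], [57, 38, 26], [62, 44, 26], [63, 42, 28]]
```

Request:
drive_tool(series=[[[0.008, 0, 0, 0, 0, 0], [0, 0, 0, 0, 0, 0]]])

```text
clock: 38.22
tcp_pos: [0.5657, -0.2754, 0.0936]
orientation: [0.299, -0.097, 0.949, 0.03]
wrist_force: [-0.8, 0.1, 5.1]
finger_gap: 0.0172
grip_force: 37.2
```

Request:
drive_tool(series=[[[0.008, 0, 0, 0, 0, 0], [0, 0, 0, 0, 0, 0]]])

```text
clock: 38.48
tcp_pos: [0.565, -0.2756, 0.0931]
orientation: [0.299, -0.097, 0.949, 0.03]
wrist_force: [-0.4, -0.5, 4.9]
finger_gap: 0.0171
grip_force: 37.3
```

```bash
python3 - <<'E'
from h import *
bedstate()
im,T,K=wcam(); print(im[160:200:2,281,0].tolist())
E
```

```text
tcp bed mm [ 39.4  -0.  -11.6] rot err (tool, deg) [0.12 0.03 0.19] F bed [ 2.4 -0.4  4.3] t 38.475 gap 0.0170989224076468
[140, 139, 142, 189, 200, 199, 204, 201, 201, 179, 78, 38, 40, 42, 47, 50, 58, 55, 53, 57]
```

Request:
drive_tool(series=[[[0.006, 0, 0, 0, 0, 0], [0, 0, 0, 0, 0, 0]]])

```text
clock: 38.78
tcp_pos: [0.5645, -0.2757, 0.0928]
orientation: [0.3, -0.097, 0.949, 0.03]
wrist_force: [-0.2, 0.3, 4.9]
finger_gap: 0.017
grip_force: 37.2
```

Request:
drive_tool(series=[[[0.006, 0, 0, 0, 0, 0], [0, 0, 0, 0, 0, 0]]])

```text
clock: 39.02
tcp_pos: [0.5645, -0.2757, 0.0928]
orientation: [0.3, -0.097, 0.948, 0.03]
wrist_force: [2.0, 0.9, 5.2]
finger_gap: 0.017
grip_force: 37.0
```

```bash
python3 - <<'E'
from h import *
bedstate()
E
```

```text
tcp bed mm [ 38.8  -0.  -11.6] rot err (tool, deg) [0.13 0.12 0.23] F bed [4.7 0.4 3.1] t 39.025 gap 0.01703699164648236
```

Foot has met the stop: the TCP stalled and the uphill force rose. I'll open slowly, then wide, and retreat along the normal.

Request:
drive_tool(series=[[[0, 0, 0, 0, 0, 0], [0, 0, 0, 0, 0, 0], [0, 0, 0, 0, 0, 0], [0, 0, 0, 0, 0, 0]]], jaw=-0.3)

```text
clock: 39.52
tcp_pos: [0.5635, -0.2756, 0.0917]
orientation: [0.299, -0.097, 0.949, 0.031]
wrist_force: [-0.2, 0.2, 0.5]
finger_gap: 0.0297
grip_force: 0.0
```

Request:
drive_tool(series=[[[0, 0, -0.05, 0, 0, 0], [0, 0, -0.15, 0, 0, 0], [0, 0, -0.3, 0, 0, 0], [0, 0, -0.4, 0, 0, 0], [0, 0, 0, 0, 0, 0], [0, 0, 0, 0, 0, 0]]])

```text
clock: 40.28
tcp_pos: [0.5029, -0.2884, 0.1806]
orientation: [0.299, -0.096, 0.949, 0.03]
wrist_force: [0.6, 0.8, 0.2]
finger_gap: 0.03
grip_force: 0.0
```

```bash
python3 - <<'E'
from h import *
bedstate()
im,T,K=wcam(); sc=viewer.read_camera("top")[:,:,::-1]
cv2.imwrite("pics/w10.png",np.hstack([cv2.resize(im[100:320,170:390,::-1],(400,400)),cv2.resize(sc[100:260,100:450],(400,183))[np.r_[0:183,[182]*217]]]))
E
```

```text
tcp bed mm [37.7 -0.3 96.5] rot err (tool, deg) [0.09 0.02 0.17] F bed [ 0.7  0.7 -0.3] t 40.275 gap 0.030009839101005957
```

View pics/w10.png

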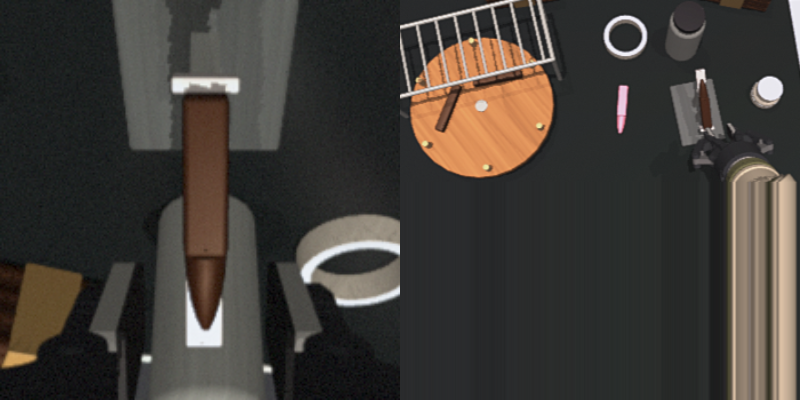

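The torpedo lies centred on the bed (185-228), with its foot against the stop (y≈95) and its head uphill. Both blunt cigars are still on the disc, and the mug, jar and tape are undisturbed.

```bash
python3 -c "
from workcell import order
print(order.hand_in())"
```

```text
the job is handed in; nothing more can be done
None
```

The pointed cigar lies on the sloping rest with its head uphill and its foot against the end stop, both blunt cigars are still on the turntable, and the job was handed in at about 40 s.

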